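# Flip open the yellow-tabbed parts boxes for counting

## Robot

A 6-joint arm with a two-finger parallel gripper is mounted at the origin on the work surface. World frame = base frame: x ahead of the robot, y to its left, z up, the work surface at z = 0. Lengths are in mm, angles in rad, forces in N, time in s.
With the tool pointing down it reaches from about 250 to 725 mm from the base axis. Payload 9.7 kg.
Tool frame: the origin (TCP) lies on the centre line of the jaws, within the pads' length; the fingertips stand 17 mm ahead of it and the grasp point (between the pads) lies 2 mm behind it; x points along the fingers, y is the direction in which the jaws open and shut, and the axes are right-handed (so a half turn about x gives the same grasp; the last joint's range is limited). The gripper opens to 85 mm and grips with 20 to 120 N. Pads are 22 mm wide; open, the fingers measure 114 mm over their backs; the gripper's body (76 mm by 85 mm) begins 54 mm behind the grasp point. The pads swing forward as they close: fully open they stand 13 mm farther back than shut.
Start: joints at [-1.327, 0.087, 0.176, 1.66, 0, 1.571], TCP at [132.763, -533.733, 248.284] pointing down, gripper open.
Joint ranges: [-3.13, 3.13], [-0.85, 1.81], [-1.15, 1.24], [-2.2, 2.28], [-1.44, 1.52], [-3.14, 3.14]. Speed limits (rad/s): [2.22, 2.22, 2.57, 3.14, 3.14, 3.14].

## Interface

Orientations are given as a 3x3 rotation matrix whose columns are the frame's x, y, z axes.
In Python, from station import bot gives the robot as it stands. The module is installed in compiled form; this text tells all that it offers. Calls block until the motion is done:
- bot.move_to(position, orientation): joint-space move of the TCP to a pose.
- bot.line_to(position, attitude=None, rate=150): straight line of the TCP; attitude=None keeps the orientation; rate is the mean speed in mm/s.
- bot.move_joints(angles): joint-space move.
- bot.move_gripper(opening, f_grip=None): finger opening in mm; f_grip is the grip in N (None keeps the last); returns when the fingers have stopped.
- bot.sleep(seconds).
- bot.inverse_kinematics(position, orientation): joint angles nearest the present ones, or None.
- bot.observe(): the state.
- bot.grab_frame(name): name is "scene" or "top" or "wrist"; returns the picture (480x640x3 uint8, red, green, blue); there is no depth.
- bot.calibration(name): a dict with "mtx" (3x3 intrinsics, pixels), "rvec" (rotation vector, rad) and "tvec" (3), from world to camera coordinates, as OpenCV has them. Camera axes: x right, y down, z forward; pixel columns grow to the right and rows downward; lengths in mm; the calibration is good to about 2 mm. A picture is of the moment at which its call begins: read the wrist's pose just before it. calibration takes no time and is no camera call; for the wrist camera it gives the pose at the moment of the call.
A pose or a line that the arm cannot do raises bot.MotionError and nothing moves.
- bot.hand_in(): hands the job in, once; it reports no verdict.
The state is a dict: "clock": time; "q": joint angles; "joint_vel": joint speeds; "effort": joint torques, N m; "tcp_pos": TCP position; "tcp_rot": TCP orientation; "ft_force": force on the tool from outside, world axes, zero at the start; "ft_torque": the same for the moment, N m; "opening": finger opening in mm.
Only numpy, scipy, OpenCV 4.12 (cv2) and the standard library are available. Lean on these libraries where they do the work, as an engineer would, in place of code of your own. Each camera call takes 0.05 s, during which the arm holds its last target.

## Task

Open the two parts boxes with yellow tabs for the stock count: push each tab up and over with the fingertips until the lid has gone past upright and lies back on its stop by itself. Do not fling the lids, do not shove or lift the boxes, keep the red-tabbed box shut, and leave the other things on the bench where they are.

Things in the scene. Friction and masses are not known exactly. Their poses are not given: they have to be found in the camera images.
- box_yellow1: Blue plastic parts box with a yellow pull tab on its hinged lid, full of hardware: 120 (x) by 130 (y) by 80 mm high, 2.2 kg, standing loose on the bench. Origin: centre of its underside. Its front (tab side, local -x) faces roughly towards the robot; the lid's hinge line runs along local y, at local x = +60 mm, z = 80.5 mm.
- lid_yellow1 (a joint): Hinge angle of that box's lid (120 mm deep, 130 mm wide, 4 mm thick, about 0.12 kg, damped hinge), rad: 0 shut, grows as the front edge rises; beyond about 1.6 the lid falls back by itself onto its stop at 1.95 and stays there; below about 1.4 it falls shut.
- lid_yellow1_tab (a point): Middle of the outer edge of the yellow pull tab: a plate 70 mm wide (y), 4 thick, 40 long, sloping 45 degrees out and up from the lid's front edge. Shut, this edge overhangs the box's front by 27 mm, 110 mm above the bench, with free space below for a finger. In the lid's frame (origin on the hinge line, box axes when shut): x -147, z +30 mm; the lid's front edge is at x -120, z 0.
- box_yellow2: Blue plastic parts box with a yellow pull tab on its hinged lid, full of hardware: 120 (x) by 130 (y) by 80 mm high, 2.2 kg, standing loose on the bench. Origin: centre of its underside. Its front (tab side, local -x) faces roughly towards the robot; the lid's hinge line runs along local y, at local x = +60 mm, z = 80.5 mm.
- lid_yellow2 (a joint): Hinge angle of that box's lid (120 mm deep, 130 mm wide, 4 mm thick, about 0.12 kg, damped hinge), rad: 0 shut, grows as the front edge rises; beyond about 1.6 the lid falls back by itself onto its stop at 1.95 and stays there; below about 1.4 it falls shut.
- lid_yellow2_tab (a point): Middle of the outer edge of the yellow pull tab: a plate 70 mm wide (y), 4 thick, 40 long, sloping 45 degrees out and up from the lid's front edge. Shut, this edge overhangs the box's front by 27 mm, 110 mm above the bench, with free space below for a finger. In the lid's frame (origin on the hinge line, box axes when shut): x -147, z +30 mm; the lid's front edge is at x -120, z 0.
- box_red: Blue plastic parts box with a red pull tab on its hinged lid, full of hardware: 120 (x) by 130 (y) by 80 mm high, 2.2 kg, standing loose on the bench. Origin: centre of its underside. Its front (tab side, local -x) faces roughly towards the robot; the lid's hinge line runs along local y, at local x = +60 mm, z = 80.5 mm.
- lid_red (a joint): Hinge angle of that box's lid (120 mm deep, 130 mm wide, 4 mm thick, about 0.12 kg, damped hinge), rad: 0 shut, grows as the front edge rises; beyond about 1.6 the lid falls back by itself onto its stop at 1.95 and stays there; below about 1.4 it falls shut.
- lid_red_tab (a point): Middle of the outer edge of the red pull tab: a plate 70 mm wide (y), 4 thick, 40 long, sloping 45 degrees out and up from the lid's front edge. Shut, this edge overhangs the box's front by 27 mm, 110 mm above the bench, with free space below for a finger. In the lid's frame (origin on the hinge line, box axes when shut): x -147, z +30 mm; the lid's front edge is at x -120, z 0.
- tape_roll: Bystander: orange tape roll lying flat, 54 mm across, 22 mm high; origin at the centre of its underside.
- reel: Bystander: small black reel standing on its flange, 48 mm across, 28 mm high; origin at the centre of its underside.
- jar: Bystander: whitish screw-top jar, 52 mm across, 70 mm high; origin at the centre of its underside.
- carton: Bystander: cardboard carton 70 by 100 by 50 mm; origin at the centre of its underside.
- wrench: Bystander: steel wrench lying on the bench; origin on its underside.
- tray: Bystander: open blue tray of flat packets, 160 by 110 by 45 mm, no lid; origin at the centre of its underside.
There are look-alikes about, which are no part of the job. What is shaped like the box_yellow2 but orange or pink is not meant.

How it is judged:
By the outcome, as a careful person would: the job done as asked, in the order asked, and still so for the second after the job is handed in, with the robot touching nothing.
It also fails if it takes over 58 s, if anything falls off the work surface, if the arm or the gripper's body presses on something with over 40 N, if the wrist force passes 120 N, or if a joint passes its speed limit or range.

## Working session

There is one attempt and no reset: what is moved stays moved. The work goes in short steps, each a Python script; the robot and the scene stay as the last script left them, time stands still between calls to the robot, and variables do not carry over. Pictures are saved under pics/ and viewed, and the job is handed in when it is done.

```bash
ls; mkdir -p pics; python3 - <<'E'
from station import bot
import cv2
for n in ["scene","top"]:
    im=bot.grab_frame(n); cv2.imwrite(f"pics/{n}0.png",im[:,:,::-1])
    c=bot.calibration(n); print(n,c)
s=bot.observe(); print(s["clock"],s["tcp_pos"],s["tcp_rot"],s["opening"])
E
```

```text
pics
scene {'mtx': array([[546.34916511,   0.        , 315.09351572],
       [  0.        , 546.34916511, 244.11216517],
       [  0.        ,   0.        ,   1.        ]]), 'rvec': array([ 2.02057315,  1.71097215, -0.49941634]), 'tvec': array([-107.15536479, -376.6289766 , 1618.85544128])}
top {'mtx': array([[465.55520026,   0.        , 318.31926652],
       [  0.        , 465.55520026, 237.32240956],
       [  0.        ,   0.        ,   1.        ]]), 'rvec': array([ 2.12045314, -2.1694927 ,  0.15499834]), 'tvec': array([  55.09124704,  558.99686545, 1386.76878971])}
0.1 [ 132.6927263  -533.55631594  247.63467873] [[-3.16943711e-04  2.41343247e-01 -9.70439765e-01]
 [ 1.19651084e-03 -9.70439027e-01 -2.41343454e-01]
 [-9.99999234e-01 -1.23763399e-03  1.88047354e-05]] 85.49006630833833
```

View pics/scene0.png

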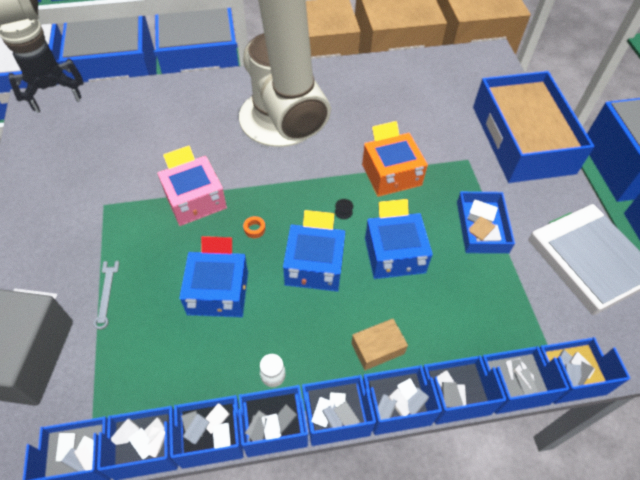

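View pics/top0.png

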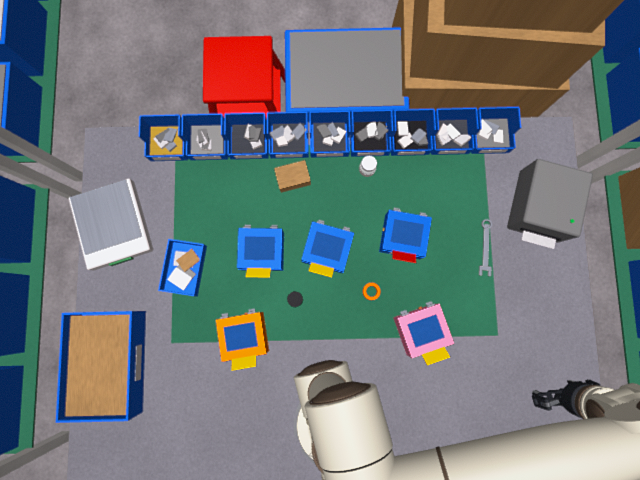

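Top view, yellow tabs: blue boxes at (258,272) and (321,269), an orange look-alike (243,363) and a pink one (436,355). The blue box with the red tab is at (404,256). The two blue ones with yellow tabs match the description. I'll measure those and check them in a crop.

```bash
cat > h.py <<'E'
import numpy as np, cv2
from station import bot
def ray(name,uv,z,c=None):
    c=c or bot.calibration(name)
    R=cv2.Rodrigues(c["rvec"])[0]; t=c["tvec"]
    p=cv2.undistortPoints(np.array(uv,float).reshape(-1,1,2),c["mtx"],None).reshape(-1,2)
    d=np.c_[p,np.ones(len(p))]@R; o=-R.T@t
    return o+d*((z-o[2])/d[:,2])[:,None]
def proj(name,P,c=None):
    c=c or bot.calibration(name)
    return cv2.projectPoints(np.array(P,float).reshape(-1,1,3),c["rvec"],c["tvec"],c["mtx"],None)[0].reshape(-1,2)
def yellow(im):
    h=cv2.cvtColor(im,cv2.COLOR_RGB2HSV); return cv2.inRange(h,(22,120,110),(35,255,255))
def tabs(im):
    cs=cv2.findContours(yellow(im),cv2.RETR_EXTERNAL,cv2.CHAIN_APPROX_NONE)[0]
    return [c for c in cs if cv2.contourArea(c)>80]
E
python3 - <<'E'
from h import *
for n in ["top","scene"]:
    im=cv2.imread(f"pics/{n}0.png")[:,:,::-1].copy()
    print(n,"cam",(-cv2.Rodrigues(bot.calibration(n)["rvec"])[0].T@bot.calibration(n)["tvec"]).round())
    for c in tabs(im):
        r=cv2.minAreaRect(c); b=cv2.boxPoints(r)
        print(np.round(r[0]),b.round(1).tolist()); print(' z110',ray(n,b,110)[:,:2].round().tolist()); print(' z84',ray(n,b,84)[:,:2].round().tolist())
    if n=="top":
        h=cv2.cvtColor(im,cv2.COLOR_RGB2HSV); m=cv2.inRange(h,(100,100,60),(125,255,255))
        for c in cv2.findContours(m,cv2.RETR_EXTERNAL,cv2.CHAIN_APPROX_NONE)[0]:
            M=cv2.boundingRect(c)
            if cv2.contourArea(c)>900 and 200<M[0]<430 and 190<M[1]<300:
                r=cv2.minAreaRect(c); b=cv2.boxPoints(r); print("blue",r, ray(n,b,84)[:,:2].round().tolist())
    x=(200,180,260,130) if n=="top" else (150,120,300,200)
    cr=im[x[1]:x[1]+x[3],x[0]:x[0]+x[2]]; s=780/x[2] 
    cv2.imwrite(f"pics/crop_{n}.png",cv2.resize(cr,None,fx=s,fy=s,interpolation=cv2.INTER_CUBIC)[:,:,::-1])
E
```

```text
top cam [ 353.   43. 1453.]
[243. 363.] [[229.10000610351562, 359.20001220703125], [254.89999389648438, 354.70001220703125], [256.8999938964844, 365.79998779296875], [231.10000610351562, 370.3999938964844]]
 z110 [[210.0, 301.0], [220.0, 228.0], [190.0, 223.0], [179.0, 295.0]]
 z84 [[207.0, 306.0], [218.0, 232.0], [187.0, 226.0], [176.0, 300.0]]
[436. 356.] [[421.79998779296875, 354.3999938964844], [445.6000061035156, 345.79998779296875], [449.70001220703125, 356.79998779296875], [425.79998779296875, 365.5]]
 z110 [[211.0, -241.0], [233.0, -309.0], [202.0, -319.0], [180.0, -251.0]]
 z84 [[208.0, -246.0], [231.0, -316.0], [199.0, -326.0], [177.0, -256.0]]
[258. 272.] [[245.0, 268.0], [270.0, 268.0], [270.0, 277.0], [245.0, 277.0]]
 z110 [[465.0, 256.0], [464.0, 184.0], [438.0, 184.0], [439.0, 256.0]]
 z84 [[467.0, 260.0], [466.0, 187.0], [439.0, 187.0], [441.0, 260.0]]
[321. 270.] [[307.79998779296875, 270.79998779296875], [310.20001220703125, 262.0], [333.79998779296875, 268.3999938964844], [331.3999938964844, 277.20001220703125]]
 z110 [[453.0, 75.0], [478.0, 67.0], [458.0, -0.0], [
[... 1391 characters left out ...]
 249.0], [480.0, 179.0]]
 z84 [[416.0, 193.0], [419.0, 266.0], [465.0, 258.0], [462.0, 186.0]]
[179. 157.] [[163.3000030517578, 154.3000030517578], [189.0, 145.1999969482422], [193.8000030517578, 159.0], [168.10000610351562, 168.10000610351562]]
 z110 [[201.0, -318.0], [180.0, -252.0], [230.0, -242.0], [250.0, -306.0]]
 z84 [[176.0, -323.0], [155.0, -256.0], [205.0, -245.0], [226.0, -311.0]]
[385. 131.] [[371.1000061035156, 126.5999984741211], [395.79998779296875, 120.80000305175781], [399.20001220703125, 135.3000030517578], [374.5, 141.10000610351562]]
 z110 [[189.0, 226.0], [178.0, 296.0], [231.0, 292.0], [241.0, 223.0]]
 z84 [[164.0, 234.0], [153.0, 306.0], [207.0, 302.0], [217.0, 231.0]]
```

View pics/crop_top.png

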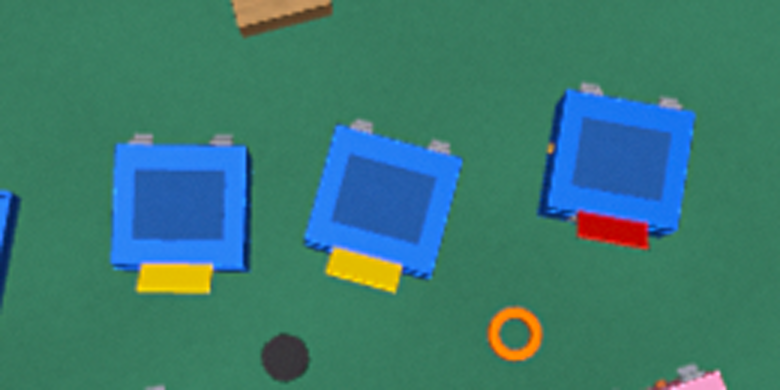

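View pics/crop_scene.png

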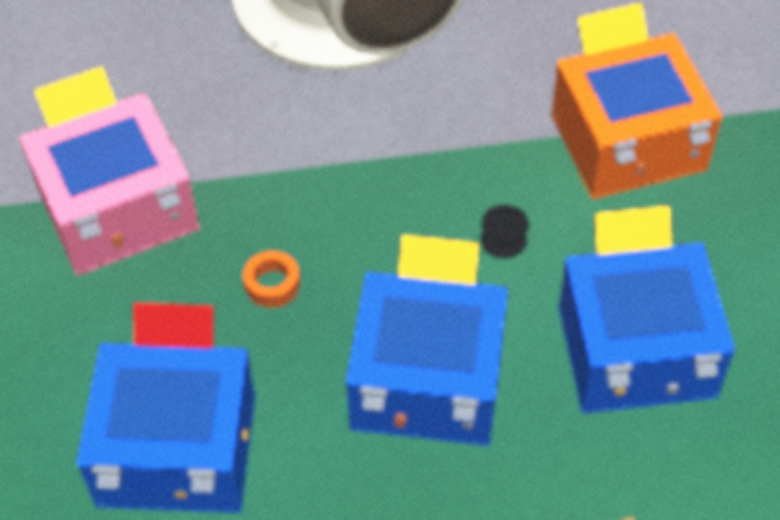

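Both views agree within about 4 mm at z = 110, and the tab edges measure about 71 mm wide (70 given). The crops confirm the two blue boxes with yellow tabs. Plan: close the gripper, pitch the tool 45° so it lies parallel under the tab, then carry the fingertip along the lid's arc. IK check first.

```bash
cat >> h.py <<'E'
BOX={"A":(np.array([437.,220.5]),-0.025),"B":(np.array([443.,41.]),-0.286)}
def setup(k,sgn,pitch=np.pi/4):
    tab,psi=BOX[k]; X=np.array([np.cos(psi),np.sin(psi),0]); Y=np.array([-np.sin(psi),np.cos(psi),0]); Z=np.array([0,0,1.])
    H=np.r_[tab,80.5]+147*X
    f=np.cos(pitch)*X-np.sin(pitch)*Z; n=np.sin(pitch)*X+np.cos(pitch)*Z
    R=np.c_[f,sgn*Y,np.cross(f,sgn*Y)]
    def tcp(lx,lz,th):  # finger's upper tip corner at lid-frame (lx,lz) for lid angle th
        x=lx*np.cos(th)+lz*np.sin(th); z=-lx*np.sin(th)+lz*np.cos(th)
        return H+x*X+z*Z-11*n-17*f
    return tcp,R,f
def path(k,sgn):
    tcp,R,f=setup(k,sgn)
    ths=np.r_[np.linspace(0.05,1.85,13)]
    P=[tcp(np.interp(t,[.3,.8],[-127,-110]),np.interp(t,[.3,.8],[-2,-4]),t) for t in ths]
    s=tcp(-127,-2,0)
    return s-120*f,s,P,R,f,ths
E
python3 - <<'E'
from h import *
for k in "AB":
  for sg in (1,-1):
    pre,s,P,R,f,_=path(k,sg)
    print(k,sg,pre.round(),s.round(),P[-1].round())
    for p in [pre,s,P[4],P[8],P[-1],P[-1]-80*f]:
        q=bot.inverse_kinematics(p,R); print(None if q is None else np.round(q,2))
print(bot.observe()["clock"])
E
```

```text
A 1 [352. 223. 168.] [437. 220.  83.] [591. 217. 192.]
[ 0.95 -0.83 -0.82  1.06 -0.62  0.81]
[ 0.74 -0.67 -0.93  0.68 -0.51  0.59]
[ 0.67 -0.63 -0.78  0.76 -0.47  0.54]
[ 0.59 -0.51 -0.65  0.74 -0.42  0.46]
[ 0.5  -0.37 -0.56  0.67 -0.37  0.39]
[ 0.57 -0.5  -0.53  0.85 -0.41  0.45]
A -1 [352. 223. 168.] [437. 220.  83.] [591. 217. 192.]
[ 0.95 -0.83 -0.82  1.06 -0.62 -2.34]
[ 0.74 -0.67 -0.93  0.68 -0.51 -2.55]
[ 0.67 -0.63 -0.78  0.76 -0.47 -2.61]
[ 0.59 -0.51 -0.65  0.74 -0.42 -2.68]
[ 0.5  -0.37 -0.56  0.67 -0.37 -2.75]
[ 0.57 -0.5  -0.53  0.85 -0.41 -2.69]
B 1 [362.  65. 168.] [443.  41.  83.] [590.  -2. 192.]
None
None
[ 0.28 -0.82 -0.88  0.81 -0.39  0.42]
[ 0.2  -0.67 -0.75  0.77 -0.34  0.36]
[ 0.12 -0.51 -0.65  0.68 -0.29  0.3 ]
[ 0.19 -0.65 -0.62  0.87 -0.33  0.35]
B -1 [362.  65. 168.] [443.  41.  83.] [590.  -2. 192.]
None
None
[ 0.28 -0.82 -0.88  0.81 -0.39 -2.72]
[ 0.2  -0.67 -0.75  0.77 -0.34 -2.79]
[ 0.12 -0.51 -0.65  0.68 -0.29 -2.84]
[ 0.19 -0.65 -0.62  0.87 -0.33 -2.79]
0.1
```

```bash
python3 - <<'E'
from h import *
import h
for k in "AB":
  for pd in (45,50,55,60):
    for dy in (0,.15,.3):
      tab,psi=BOX[k]; H=np.r_[tab,80.5]+147*np.array([np.cos(psi),np.sin(psi),0])
      lx0={45:-127,50:-131,55:-134,60:-136}[pd]
      tcp,R0,f0=setup(k,1,np.radians(pd))
      Rz=cv2.Rodrigues(np.array([0,0,dy]))[0]; R=Rz@R0; f=Rz@f0; n0=np.cross(R0[:,1],f0)  # placeholder
      def T(lx,lz,th):
          p0=tcp(lx,lz,th); nn=R0[:,2]*np.sign(R0[2,2]); c=p0+11*nn+17*f0; nn=R[:,2]*np.sign(R[2,2]); return c-11*nn-17*f
      s=T(lx0,-2,0)
      L=[s-100*f,s-60*f,s,T(-110,-4,.8),T(-110,-4,1.85),T(-110,-4,1.85)-80*f]
      Q=[bot.inverse_kinematics(p,R) for p in L]
      print(k,pd,dy,[0 if q is None else 1 for q in Q], None if Q[2] is None else np.round(Q[2],2), None if Q[0] is None else np.round(Q[0],2))
E
```

```text
Traceback (most recent call last):
cv2.error: OpenCV(4.12.0) /io/opencv/modules/calib3d/src/calibration_base.cpp:151: error: (-210:Unsupported format or combination of formats) The matrices must have 32f or 64f data type in function 'Rodrigues'
```

```bash
cat >> h.py <<'E'
def plan(k,pd,dy,sgn=1,lx0=None):
      if lx0 is None: lx0={45:-127,50:-131,55:-134,60:-136}[pd]
      tcp,R0,f0=setup(k,sgn,np.radians(pd))
      Rz=cv2.Rodrigues(np.array([0,0,float(dy)]))[0]; R=Rz@R0; f=Rz@f0
      def T(lx,lz,th):
          p0=tcp(lx,lz,th); nn=R0[:,2]*np.sign(R0[2,2]); c=p0+11*nn+17*f0; nn=R[:,2]*np.sign(R[2,2]); return c-11*nn-17*f
      return T,R,f,lx0
E
python3 - <<'E'
from h import *
for k in "AB":
  for pd in (45,50,55,60):
    for dy in (0,.15,.3):
      T,R,f,lx0=plan(k,pd,dy)
      s=T(lx0,-2,0)
      L=[s-100*f,s-60*f,s,T(-110,-4,.8),T(-110,-4,1.85),T(-110,-4,1.85)-80*f]
      Q=[bot.inverse_kinematics(p,R) for p in L]
      print(k,pd,dy,[0 if q is None else 1 for q in Q], None if Q[2] is None else np.round(Q[2],2), None if Q[0] is None else np.round(Q[0],2))
E
```

```text
A 45 0 [1, 1, 1, 1, 1, 1] [ 0.74 -0.67 -0.93  0.68 -0.51  0.59] [ 0.91 -0.81 -0.85  1.   -0.6   0.76]
A 45 0.15 [0, 0, 1, 1, 1, 1] [ 0.66 -0.77 -0.99  0.64 -0.37  0.4 ] None
A 45 0.3 [0, 0, 1, 1, 1, 1] [ 0.57 -0.84 -1.03  0.61 -0.21  0.21] None
A 50 0 [1, 1, 1, 1, 1, 1] [ 0.71 -0.62 -0.86  0.77 -0.45  0.61] [ 0.85 -0.75 -0.77  1.06 -0.52  0.75]
A 50 0.15 [0, 1, 1, 1, 1, 1] [ 0.64 -0.7  -0.92  0.73 -0.32  0.41] None
A 50 0.3 [0, 0, 1, 1, 1, 1] [ 0.56 -0.76 -0.95  0.7  -0.18  0.22] None
A 55 0 [1, 1, 1, 1, 1, 1] [ 0.68 -0.56 -0.79  0.85 -0.38  0.61] [ 0.8  -0.68 -0.69  1.12 -0.43  0.72]
A 55 0.15 [1, 1, 1, 1, 1, 1] [ 0.62 -0.63 -0.84  0.81 -0.28  0.42] [ 0.71 -0.78 -0.75  1.08 -0.32  0.5 ]
A 55 0.3 [0, 1, 1, 1, 1, 1] [ 0.55 -0.68 -0.87  0.79 -0.16  0.23] None
A 60 0 [1, 1, 1, 1, 1, 1] [ 0.65 -0.5  -0.72  0.93 -0.32  0.6 ] [ 0.74 -0.61 -0.61  1.18 -0.35  0.69]
A 60 0.15 [1, 1, 1, 1, 1, 1] [ 0.6  -0.56 -0.76  0.89 -0.23  0.41] [ 0.67 -0.69 -0.66  1.14 -0.26  0.48]
A 60 0.3 [1, 1, 1, 1, 1, 1] [ 0.54 -0.6  -0.78  0.87 -0.13  0.23] [ 0.58 -0.74 -0.69  1.12 -0.15  0.26]
B 45 0 [0, 0, 0, 1, 1, 1] None None
B 45 0.15 [0, 0, 0, 1, 1, 1] None None
B 45 0.3 [0, 0, 0, 0, 1, 1] None None
B 50 0 [0, 0, 1, 1, 1, 1] [ 0.32 -0.84 -0.97  0.83 -0.37  0.49] None
B 50 0.15 [0, 0, 0, 1, 1, 1] None None
B 50 0.3 [0, 0, 0, 1, 1, 1] None None
B 55 0 [0, 1, 1, 1, 1, 1] [ 0.29 -0.76 -0.9   0.9  -0.32  0.49] None
B 55 0.15 [0, 0, 1, 1, 1, 1] [ 0.21 -0.82 -0.93  0.88 -0.2   0.29] None
B 55 0.3 [0, 0, 0, 1, 1, 1] None None
B 60 0 [1, 1, 1, 1, 1, 1] [ 0.26 -0.68 -0.82  0.97 -0.26  0.48] [ 0.35 -0.79 -0.7   1.22 -0.3   0.57]
B 60 0.15 [0, 1, 1, 1, 1, 1] [ 0.19 -0.73 -0.85  0.95 -0.16  0.29] None
B 60 0.3 [0, 1, 1, 1, 1, 1] [ 0.12 -0.75 -0.86  0.94 -0.05  0.09] None
```

Box B only works with a steeper tool, so I'll use 60° there and 55° at A. B first: go to the insertion pose, then look.

```bash
cat >> h.py <<'E'
def st(tag=""):
    o=bot.observe(); print(tag,round(o["clock"],2),o["tcp_pos"].round(1),"F",np.round(o["ft_force"],1)); return o
def insert(k,pd):
    T,R,f,lx0=plan(k,pd,0); s=T(lx0,-2,0); pre=s-100*f
    return T,R,f,lx0,s,pre
E
python3 - <<'E'
from h import *
T,R,f,lx0,s,pre=insert("B",60)
q0=np.array([-1.327,0.087,0.176,1.66,0,1.571])
for sg in (1,):
    hov=pre+np.array([20,0,90.]); print(pre.round(),s.round(),bot.inverse_kinematics(hov,R))
bot.move_gripper(0,20); st("closed")
bot.move_to(hov,R); st("hov")
bot.line_to(pre); st("pre")
bot.line_to(s,rate=100); st("s")
for n in ["scene","top"]: cv2.imwrite(f"pics/{n}1.png",bot.grab_frame(n)[:,:,::-1])
E
python3 -c "
import cv2
a=cv2.imread('pics/scene1.png')[130:330,200:500];cv2.imwrite('pics/c1.png',cv2.resize(a,None,fx=2.6,fy=2.6))"
```

```text
[388.  57. 174.] [436.  43.  88.] [ 0.32704127 -0.68713515 -0.47977069  1.33698645 -0.29180229  0.54716424]
closed 0.87 [ 132.8 -533.7  248.3] F [ 0.1 -0.   0.1]
hov 3.19 [408.5  56.7 264.4] F [-1.  -0.2 -0.2]
pre 3.96 [388.7  57.  175.4] F [-0.5 -0.   1. ]
s 5.11 [436.4  43.1  88.4] F [ 0.1 -0.  -0.3]
```

View pics/c1.png

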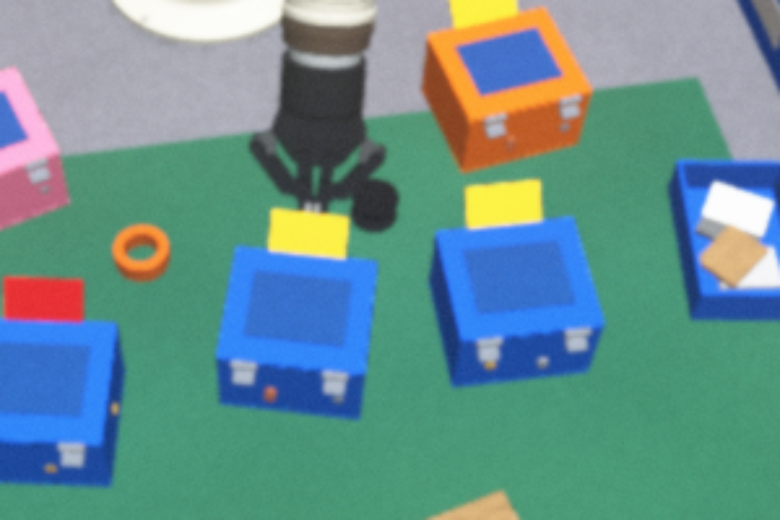

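View pics/top1.png

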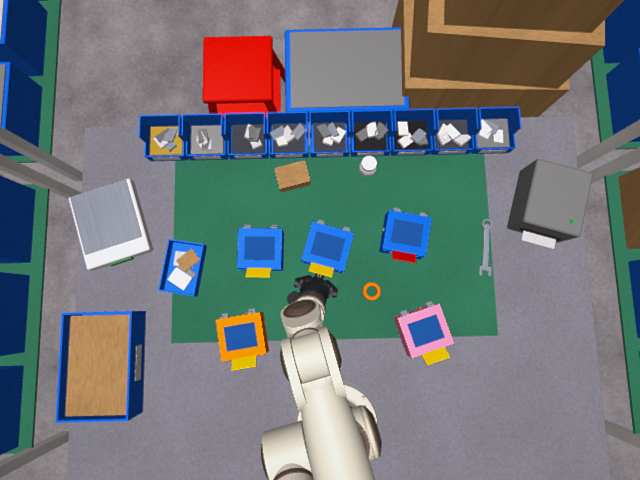

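The scene crop shows the closed fingertips under the tab, centred at crop (312,215). The red box (lower left) and the reel at crop (376,205) haven't moved, and the force is about 0. Next, lift along the arc.

```bash
cat >> h.py <<'E'
def arc(T,lx0,th0,th1,n,rate=70):
    for t in np.linspace(th0,th1,n):
        bot.line_to(T(np.interp(t,[.3,.9],[lx0,-110]),np.interp(t,[.3,.9],[-2,-4]),t),rate=rate)
        o=st(f"th {t:.2f}")
        if np.linalg.norm(o["ft_force"])>15: print("STOP force"); return False
    return True
E
python3 - <<'E'
from h import *
T,R,f,lx0,s,pre=insert("B",60)
arc(T,lx0,.2,1.0,5)
cv2.imwrite("pics/scene2.png",bot.grab_frame("scene")[:,:,::-1])
a=cv2.imread('pics/scene2.png')[130:330,200:500];cv2.imwrite('pics/c2.png',cv2.resize(a,None,fx=2.6,fy=2.6))
E
```

```text
th 0.20 5.75 [438.6  42.4 115.1] F [-0.8  0.6 -0.7]
th 0.40 6.28 [449.8  39.  139.1] F [ 0.1  1.5 -0.9]
th 0.60 6.81 [468.   33.6 156.8] F [-0.6  0.1 -0.7]
th 0.80 7.31 [487.7  27.7 168.9] F [ 0.5 -0.2 -0.7]
th 1.00 7.78 [506.7  22.2 180.2] F [-0.3  0.   0.7]
```

View pics/c2.png

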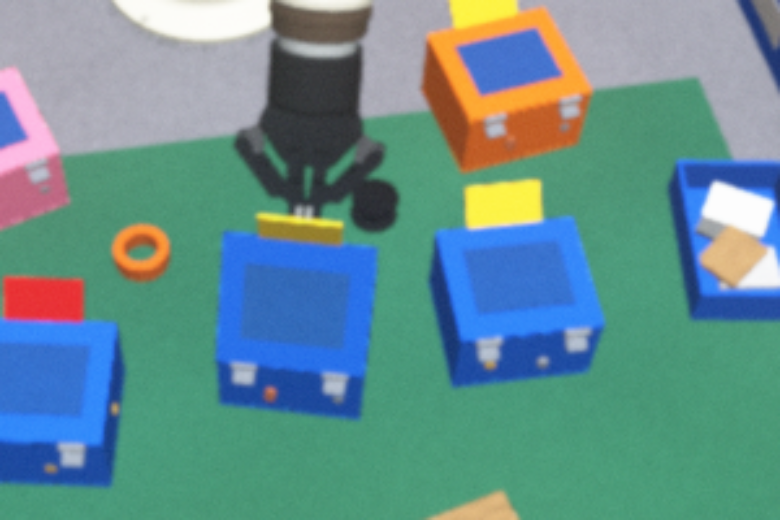

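The lid is up roughly 60°, with the tab edge-on at crop (300,228), and the box is where it was. Continue past upright, slowly.

```bash
python3 - <<'E'
from h import *
T,R,f,lx0,s,pre=insert("B",60)
arc(T,lx0,1.15,1.88,6,60)
bot.sleep(.4)
bot.line_to(T(-110,-4,1.88)-90*f,rate=150); st("back")
cv2.imwrite("pics/top3.png",bot.grab_frame("top")[:,:,::-1])
cv2.imwrite("pics/scene3.png",bot.grab_frame("scene")[:,:,::-1])
a=cv2.imread('pics/scene3.png')[130:330,200:500];cv2.imwrite('pics/c3.png',cv2.resize(a,None,fx=2.6,fy=2.6))
E
```

```text
th 1.15 8.25 [520.4  18.2 188.6] F [-0.6  0.1 -0.2]
th 1.30 8.67 [534.6  14.  194.5] F [-0.4  0.   0.5]
th 1.44 9.08 [549.6   9.6 198.2] F [ 0.3 -0.5  0.5]
th 1.59 9.5 [564.9   5.1 199.6] F [ 0.7  0.2 -0. ]
th 1.73 9.92 [5.802e+02 5.000e-01 1.986e+02] F [-0.1 -0.1 -0.1]
th 1.88 10.33 [595.3  -3.9 195.3] F [-0.2  0.5  0.2]
back 11.48 [552.    8.9 272.8] F [ 0.4  0.1 -0.4]
```

View pics/c3.png

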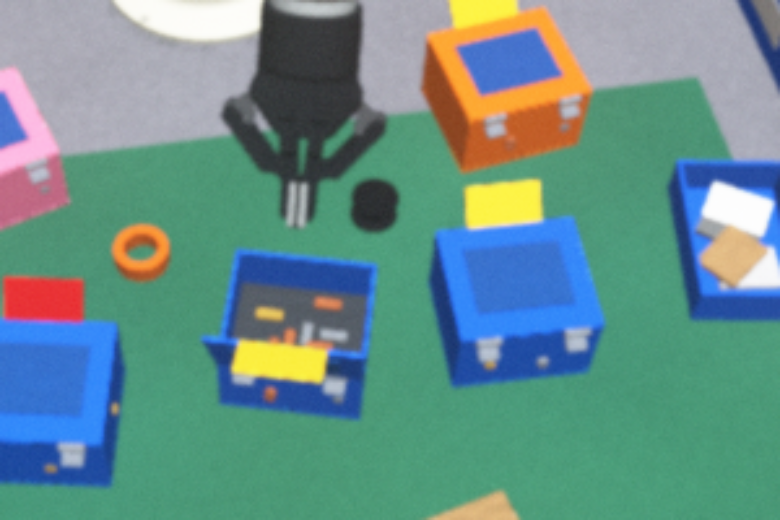

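View pics/top3.png

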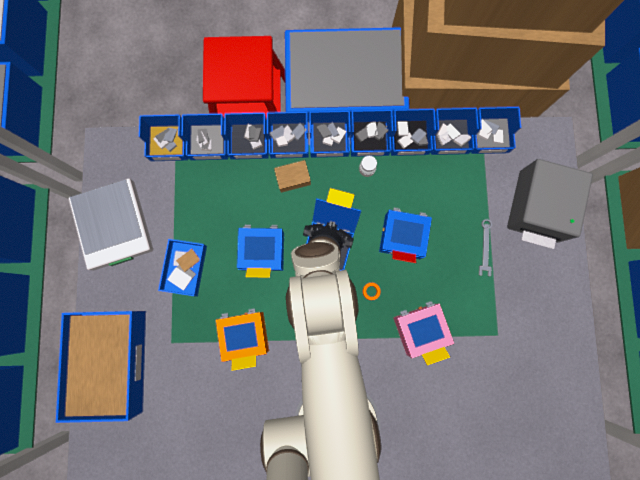

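Box B's lid lies back with the tab at top px (340,197), and the box hasn't moved. Now box A, in the same way.

```bash
python3 - <<'E'
from h import *
T,R,f,lx0,s,pre=insert("A",55)
hov=pre+np.array([20,0,90.]); print(pre.round(),s.round(),bot.inverse_kinematics(hov,R))
bot.move_to(hov,R); st("hov")
bot.line_to(pre); st("pre")
bot.line_to(s,rate=100); o=st("s")
if np.linalg.norm(o["ft_force"])<5: arc(T,lx0,.2,.6,3)
cv2.imwrite("pics/scene4.png",bot.grab_frame("scene")[:,:,::-1])
a=cv2.imread('pics/scene4.png')[130:330,200:500];cv2.imwrite('pics/c4.png',cv2.resize(a,None,fx=2.6,fy=2.6))
E
```

```text
[374. 222. 168.] [431. 221.  86.] [ 0.75471003 -0.6195732  -0.48629052  1.24208893 -0.4150834   0.68073984]
hov 12.62 [394.3 221.9 258. ] F [-0.3 -0.  -0.6]
pre 13.38 [374.5 222.1 169.1] F [0.4 0.2 0.5]
s 14.53 [431.3 220.9  86.8] F [ 0.   0.2 -0.1]
th 0.20 15.07 [433.6 220.8 113.2] F [-1.1  0.4 -0.8]
th 0.40 15.59 [444.9 220.4 136.9] F [-1.3 -0.2 -0.5]
th 0.60 16.11 [462.9 219.8 154.4] F [-1.1  0.7  0.4]
```

View pics/c4.png

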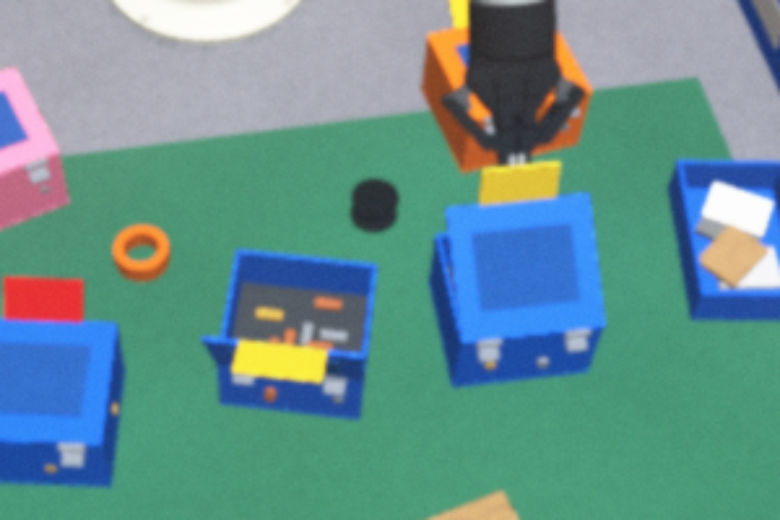

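Box A's lid is lifting (tab at crop (518,182)). The box hasn't moved and the orange box is untouched. Continue over, retreat clear and check.

```bash
python3 - <<'E'
from h import *
T,R,f,lx0,s,pre=insert("A",55)
if arc(T,lx0,.8,1.88,8,60):
    bot.sleep(.4)
    bot.line_to(T(-110,-4,1.88)-90*f,rate=150); st("back")
    bot.move_joints([1.5,-.4,-.3,1.3,0,0.6]) ; bot.sleep(.5); st("clear")
for n in ["scene","top"]: cv2.imwrite(f"pics/{n}5.png",bot.grab_frame(n)[:,:,::-1])
E
```

```text
th 0.80 16.71 [483.  219.2 166.9] F [-0.1 -0.1  0.2]
th 0.95 17.15 [498.6 218.9 175.7] F [-0.5  0.4 -0.3]
th 1.11 17.58 [512.9 218.6 185. ] F [-0.3  0.3 -0.3]
th 1.26 18.02 [528.4 218.2 191.8] F [-0.8 -0.7  0.5]
th 1.42 18.45 [544.7 217.7 196.1] F [0.1 0.4 0.4]
th 1.57 18.88 [561.5 217.3 198. ] F [1.1 0.6 0. ]
th 1.73 19.32 [578.4 216.8 197.1] F [-0.1  0.5  0.2]
th 1.88 19.75 [595.  216.4 193.7] F [-1.   0.2 -0.6]
back 20.9 [543.2 217.8 266.9] F [ 0.4 -0.4 -0.6]
clear 23.48 [ 35.3 497.2 250.4] F [-0.3 -0.4  0.7]
```

View pics/scene5.png

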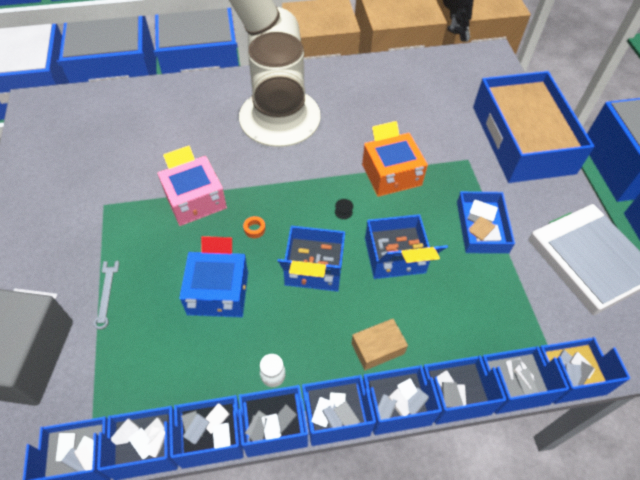

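View pics/top5.png

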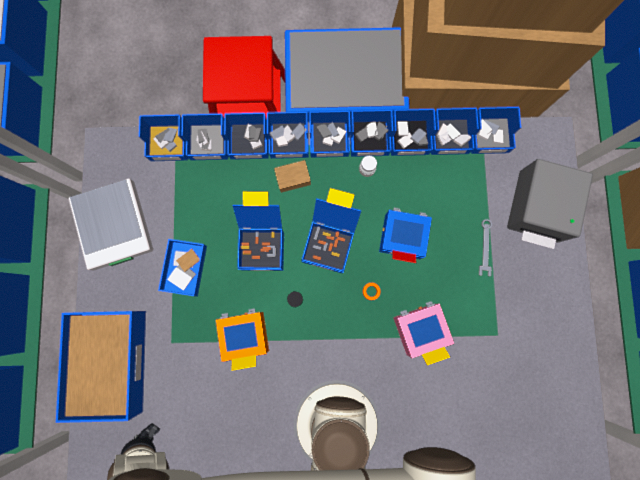

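Both lids lie back in the pictures. One quick numeric check of the lid angle and of what moved, then hand in.

```bash
python3 - <<'E'
from h import *
for k in "AB":
    tab,psi=BOX[k]; X=np.array([np.cos(psi),np.sin(psi),0]); H=np.r_[tab,80.5]+147*X
    for th in (1.6,1.95):
        x=-147*np.cos(th)+30*np.sin(th); z=147*np.sin(th)+30*np.cos(th)
        print(k,th,"edge px top",proj("top",H+x*X+[0,0,z]).round(1),"scene",proj("scene",H+x*X+[0,0,z]).round(1))
for n in ("top","scene"):
    im=cv2.imread(f"pics/{n}5.png")[:,:,::-1].copy()
    for c in tabs(im): print(n,cv2.boxPoints(cv2.minAreaRect(c)).round(0).tolist())
a=cv2.imread("pics/top0.png");b=cv2.imread("pics/top5.png")
d=(cv2.absdiff(a,b).max(2)>40).astype(np.uint8)[:350]
for r in cv2.connectedComponentsWithStats(d)[2][1:]:
    if r[4]>6: print("diff",r)
bot.hand_in()
E
```

```text
A 1.6 edge px top [[253.1 207.4]] scene [[418.6 234.5]]
A 1.95 edge px top [[254.5 191.9]] scene [[422.7 259.6]]
B 1.6 edge px top [[337.1 206. ]] scene [[309.5 249. ]]
B 1.95 edge px top [[341.3 191. ]] scene [[306.5 274.7]]
top [[229.0, 359.0], [255.0, 354.0], [257.0, 366.0], [231.0, 370.0]]
top [[422.0, 354.0], [446.0, 346.0], [450.0, 357.0], [425.0, 365.0]]
top [[243.0, 191.0], [268.0, 191.0], [268.0, 205.0], [243.0, 205.0]]
top [[325.0, 201.0], [329.0, 187.0], [354.0, 194.0], [351.0, 208.0]]
scene [[567.0, 350.0], [584.0, 340.0], [606.0, 377.0], [589.0, 387.0]]
scene [[289.0, 273.0], [290.0, 260.0], [325.0, 264.0], [324.0, 277.0]]
scene [[401.0, 246.0], [438.0, 242.0], [439.0, 259.0], [403.0, 262.0]]
scene [[163.0, 154.0], [189.0, 145.0], [194.0, 159.0], [168.0, 168.0]]
scene [[371.0, 126.0], [396.0, 121.0], [399.0, 136.0], [375.0, 141.0]]
diff [ 301  188   60   90 3275]
diff [ 232  191   50   87 3269]
the job is handed in; nothing more can be done
```

I opened both blue boxes with yellow tabs. I slid the closed fingertips under each tab and carried it slowly round the lid's arc until the lid lay back by itself. Then I moved the arm clear and handed the job in at about 23.6 s.

- **Lids:** In both views the tab edges lie within about 2 px of where the 1.95 rad stop should put them. For example, in the top view the measured edges are at (255.5,191) and (341.5,190.5), and the predicted ones at (254.5,192) and (341,191).
- **Nothing else moved:** Comparing the top view (rows 0–349) before and after shows changes only at the two opened boxes. The red-tabbed box is still shut, and the scene view shows no other change.
- **Forces:** The tool force read under 2 N whenever I sampled it, between moves.
- **Disagreements:** No check failed. The two cameras differed by up to about 4 mm in the first tab measurements.

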